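# Stack the spice rack's upper tier

### The job

Put the spice rack back together: pick up the dark-framed tier with brown slats by its handle and lower it over the little jar onto the matching base, so that each of its four posts stands fully home in one of the base's four corner cups, and only let go once the posts are in the cups. Leave the smaller white tier where it is and do not knock over the jar in the base.

Things in the scene. Friction and masses are not known exactly. Their poses are not given: they have to be found in the camera images.
- tier: Loose tier, 0.5 kg: four dark round posts, 14 mm thick, at x +-75, y +-50 mm; brown slatted deck 164 x 114 mm, underside 95 mm, top 107 mm above the feet. Dark handle over its middle: bar 102 mm long (x), 14 wide, 14 high, centre 145 mm above the feet, on 12 mm uprights at x +-45. Origin: centre, at foot level; z up, x along the handle. Fits the base either way round. Starts on the worktop.
- base: Rack base, fixed: dark rails, brown slats (top 30 mm), 206 x 156 mm. At x +-75, y +-50 mm four dark round cups, flared: inside 50 mm wide at the mouth (34 mm high), 31 mm at the cup floor (6 mm high), so an off-centre post slides inwards; 8 mm play at the floor. Origin: centre, on the worktop; z up, x along the long side. With posts home the tier's origin is 6 mm above this one.
- white_tier: Smaller loose tier of another rack, white with a steel-coloured handle: 124 x 86 mm, posts at x +-55, y +-36 mm, 127 mm high. Does not fit the base; leave it alone. Origin: centre, at foot level; z up, x along its handle.
- jar: Small loose red-brown spice jar with a steel lid, 38 mm wide, 48 mm high, standing near the middle of the base's slats (top 78 mm above the worktop; it fits under the seated tier's deck). Origin: centre of its underside; z up.

How it is judged:
By the outcome, as a careful person would: the job done as asked, in the order asked, and still so for the second after the job is handed in, with the robot touching nothing.
It also fails if it takes over 48 s, if anything falls off the work surface, if the arm or the gripper's body presses on something with over 40 N, if the wrist force passes 120 N, or if a joint passes its speed limit or range.

### The arm

A 6-joint arm with a two-finger parallel gripper is mounted at the origin on the work surface. World frame = base frame: x ahead of the robot, y to its left, z up, the work surface at z = 0. Lengths are in m, angles in rad, forces in N, time in s.
With the tool pointing down it reaches from about 0.375 to 0.9 m from the base axis. Payload 3.1 kg.
Tool frame: the origin (TCP) lies at the centre of the arm's flange, where the gripper is bolted on; the fingertips stand 182 mm ahead of it and the grasp point (between the pads) lies 164 mm ahead of it; z points along the fingers, y is the line along which they close (so a half turn about z gives the same grasp; the last joint's range is limited). The gripper opens to 87 mm and grips with 3 to 60 N. Pads are 19 mm wide; open, the fingers measure 117 mm over their backs; the gripper's body (75 mm by 190 mm) begins 51 mm behind the grasp point.
Start: joints at [1.063, 0.527, 1.433, -0, 1.181, -0.178], TCP at [0.202, 0.592, 0.405] pointing down, gripper open.
Joint ranges: [-3.08, 3.08], [-0.75, 2.2], [0.22, 2.44], [-1.43, 4.57], [0, 2.65], [-2.85, 2.85]. Speed limits (rad/s): [2.79, 2.79, 3.14, 3.14, 3.14, 3.14].

### API

Orientations are given as a unit quaternion [x, y, z, w].
In Python, from rig import * gives the robot as it stands.
- The arm moves only by the tool move_arm, never from a script. Its argument "commands" is a list that holds one entry, the list of rows, each a list of 6 numbers: the shift along the tool's x, y, z in units of 40 mm (1.0 is 40 mm), then the turn, a rotation vector about the tool's x, y, z in rad. A call has 1 to 12 rows; each row is the pose to reach, as a shift and turn from the pose commanded when the call began, along the tool's axes at that moment; what a row does not reach only later rows make up. A row lasts 1/8 s, in which the tool goes at most 62.5 mm and 10.7 degrees, less where a joint would pass 70% of its speed; a pose out of reach is approached as far as the arm can. A call with a gripper value outside its range is refused whole. "claw" is the closure, from -1 (fully open) to 1 (shut), so that 0 is half open, set as the call begins (left out, the last holds). The fingers move at their own pace and stop on an object; "squeeze" is the grip in N (left out, the last holds). Time passes only in rows, so rows that repeat a pose let the fingers close. It gives the time, the measured TCP pose, the force, the opening and the grip force at its end, in the units of the state.
- get_obs(): the state, without advancing time (a new reading comes with each control period).
- camera(name): name is "scene" or "top" or "wrist"; returns a dict with "pixels" (384x512x3 uint8, blue, green, red), "range_z" (384x512 float32, m along the optical axis (not along the pixel's ray), 0 where there is no reading), "camera_matrix" (3x3 intrinsics, pixels), "extrinsics" (4x4, takes a point from world to camera coordinates). Camera axes: x right, y up, looking along -z (the intrinsics and any distortion apply to the point x, -y, -z); pixel columns grow to the right and rows downward; lengths in m; the calibration is good to about 2 mm. A picture is of the moment at which its call begins.
- hand_in(): hands the job in; it is judged then, once.
The state is a dict: "time": time; "q": joint angles; "joint_velocities": joint speeds; "joint_torque": joint torques, N m; "position": TCP position; "tool_rot": TCP orientation; "ft_force": force on the tool from outside, world axes, zero at the start; "moment": the same for the moment, N m; "grip_width": finger opening in m; "grip_force": force on a finger pad.
Only numpy, scipy, OpenCV 4.12 (cv2) and the standard library are available. Lean on these libraries where they do the work, as an engineer would, in place of code of your own. Each camera call takes 0.05 s, during which the arm holds its last target. There are 200 camera calls.

## Working session

There is one attempt and no reset: what is moved stays moved. The work goes in short steps, Python scripts to look and compute and a tool call to move; the robot and the scene stay as the last step left them, time stands still between calls to the robot, and variables do not carry over. Pictures are saved under pics/ and viewed, at most 10 in all, crops included, and the job is handed in when it is done.

Besides the shell and the picture viewer there is one more tool, called after "Emit:" by a JSON object that holds its "name" and its "arguments". move_arm: Moves the arm, as the interface text tells. Its arguments: {"type":"object","properties":{"commands":{"type":"array","items":{"type":"array","items":{"type":"array","items":{"type":"number"}}}},"claw":{"type":"number"},"squeeze":{"type":"number"}},"required":["commands"]}

```bash
mkdir -p pics; python3 - <<'E'
from rig import *
import numpy as np,cv2
o=get_obs();print(o)
for n in ("top","scene"):
    c=camera(n);cv2.imwrite(f"pics/{n}0.png",c["pixels"]);np.savez(f"{n}0.npz",**c)
    print(n,c["camera_matrix"],c["extrinsics"],c.keys())
E
```

```text
{'time': 0.0, 'q': array([ 1.06347763e+00,  5.28440345e-01,  1.43388393e+00,  1.05932838e-05,
        1.18140793e+00, -1.78511131e-01]), 'joint_velocities': array([ 0.00082563, -0.00014842, -0.00021274, -0.00065056, -0.00082514,
        0.00150647]), 'joint_torque': array([ 1.96472394e-05, -4.40039492e+01, -1.76595175e+01,  6.32483256e-02,
        5.80889569e-02, -1.73126941e-04]), 'position': array([0.20163038, 0.59122145, 0.40379293]), 'tool_rot': array([ 1.63666075e-01,  9.86515216e-01, -1.00584492e-03, -3.64307466e-04]), 'ft_force': array([0.28161271, 0.90602731, 0.04043912]), 'moment': array([ 0.02238028,  0.01999684, -0.01476736]), 'grip_force': 0.0, 'grip_width': 0.08698684459021391}
top [[498.51964249   0.         267.08605853]
 [  0.         498.51964249 197.41162971]
 [  0.           0.           1.        ]] [[ 0.05554866 -0.99844509  0.00466375 -0.02150271]
 [ 0.97637551  0.05529652  0.20888551 -0.53426698]
 [-0.2088186  -0.00704974  0.97792898 -1.04453463]
 [ 0.          0.          0.          1.        ]] dict_keys(['pixels', 'range_z', 'camera_matrix', 'extrinsics'])
scene [[427.21683911   0.         251.91142741]
 [  0.         427.21683911 193.84160518]
 [  0.           0.           1.        ]] [[-0.67339209  0.73913233 -0.01504951  0.3399962 ]
 [-0.62634673 -0.55958745  0.54272614  0.30215825]
 [ 0.39272492  0.3748937   0.83977488 -1.20855505]
 [ 0.          0.          0.          1.        ]] dict_keys(['pixels', 'range_z', 'camera_matrix', 'extrinsics'])
```

View pics/top0.png

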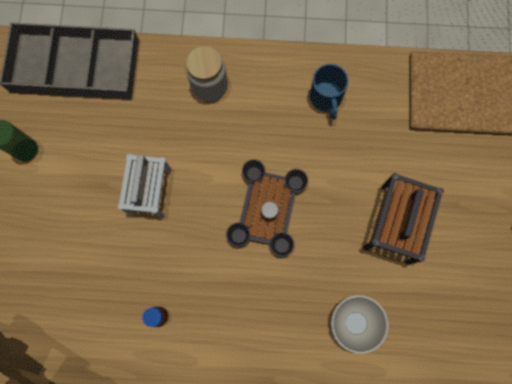

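View pics/scene0.png

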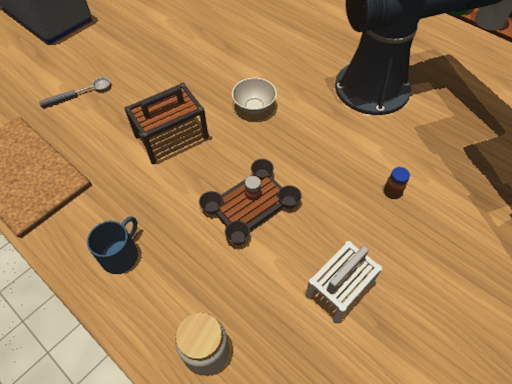

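The top view shows the base's cups at about (254,171), (296,181), (282,244) and (238,234). The jar is at (270,210), the tier's handle runs from about (418,195) to (406,235), and the white tier is at (145,185). The scene view agrees, with the tier standing upright.

```bash
cat > h.py <<'E'
import numpy as np,cv2
def ray(c,uv):
    K,E=c["camera_matrix"],c["extrinsics"];R,t=E[:3,:3],E[:3,3]
    p=np.c_[np.atleast_2d(uv),np.ones(len(np.atleast_2d(uv)))]@np.linalg.inv(K).T
    p[:,1:]*=-1
    return -R.T@t,p@R
def plane(c,uv,z):
    o,d=ray(c,uv);return o+d*((z-o[2])/d[:,2])[:,None]
def cloud(c):
    h,w=c["range_z"].shape;u,v=np.meshgrid(np.arange(w),np.arange(h))
    o,d=ray(c,np.c_[u.ravel(),v.ravel()])
    P=(o+d*c["range_z"].reshape(-1,1)).reshape(h,w,3);P[c["range_z"]==0]=np.nan
    return P
def rect(xy):
    (a,b),s,ang=cv2.minAreaRect((xy*1000).astype(np.float32))
    if s[0]<s[1]: s=s[::-1];ang+=90
    return np.round([a,b,s[0],s[1],(ang+90)%180-90],1)
E
python3 - <<'E'
from h import *
for n in("top","scene"):
    c=dict(np.load(n+"0.npz"));P=cloud(c);z=P[...,2];im=c["pixels"].astype(int)
    dark=im.max(2)<75
    # tier region: x,y around the tier
    near=lambda q,r:np.hypot(P[...,0]-q[0],P[...,1]-q[1])<r
    T=plane(c,[[412,215]],.145)[0] if n=="top" else T
    B=plane(c,[[268,208]],.03)[0] if n=="top" else B
    print(n,"T",T,"B",B)
    m=near(T,.13)&(z>.135)
    m=cv2.morphologyEx(m.astype(np.uint8),cv2.MORPH_OPEN,np.ones((2,2)))>0
    print("handle",m.sum(),np.median(z[m]),rect(P[m][:,:2]))
    m=near(T,.13)&(z>.098)&(z<.116)
    print("deck",m.sum(),np.median(z[m]),rect(P[m][:,:2]))
    m=near(B,.15)&(z>.045)
    print("jar",m.sum(),z[m].max(),rect(P[m][:,:2]),np.median(P[m],0))
    m=near(B,.16)&(z>.024)&(z<.04)&dark
    # cups: dark blobs in image
    mk=(near(B,.16)&dark).astype(np.uint8)*255
    mk=cv2.morphologyEx(mk,cv2.MORPH_OPEN,cv2.getStructuringElement(cv2.MORPH_ELLIPSE,(11,11)))
    nl,lab,st,ce=cv2.connectedComponentsWithStats(mk)
    for i in range(1,nl): print(" cup",st[i],ce[i],plane(c,[ce[i]],.03)[0].round(4))
    m=near(B,.16)&(z>.029)&(z<.038)&dark
    print("rims",m.sum(),rect(P[m][:,:2]))
E
```

```text
top T [ 0.49606035 -0.28565589  0.145     ] B [0.51604939 0.00525243 0.03      ]
handle 395 nan [ 505.  -297.3  112.9   27.6  -15.9]
deck 3303 0.10526683354983346 [ 501.4 -288.7  164.   113.5  -15.9]
jar 249 0.0821075679025669 [503.6   0.8  35.2  34.7 -15.3] [0.50080351 0.00123049 0.0768619 ]
 cup [243 160  21  24 336] [252.07440476 170.41071429] [0.6014 0.0465 0.03  ]
 cup [290 181  15  14 151] [296.88741722 187.16556291] [ 0.5679 -0.0577  0.03  ]
 cup [231 222  17  13 170] [238.89411765 228.45882353] [0.466  0.0676 0.03  ]
 cup [275 233  16  12 149] [282.53020134 238.74496644] [ 0.4484 -0.0308  0.03  ]
rims 339 [517.7   7.4 201.9 149.3  -9.8]
scene T [ 0.49606035 -0.28565589  0.145     ] B [0.51604939 0.00525243 0.03      ]
handle 344 0.1460574110993928 [ 489.3 -297.8  124.6   50.5   -6.6]
deck 1973 0.10474101829017879 [ 502.1 -289.1  163.9  115.1  -15.4]
jar 290 0.08222859772531932 [506.1   2.3  36.3  35.  -48. ] [0.50976291 0.00632201 0.0756336 ]
 cup [253 160  18  11 156] [261.46794872 165.        ] [ 0.4301 -0.0364  0.03  ]
 cup [282 186  17  12 156] [290.02564103 191.36538462] [0.4429 0.0631 0.03  ]
 cup [202 192  18  12 162] [210.38271605 197.25925926] [ 0.5769 -0.0627  0.03  ]
 cup [228 221  19  12 179] [237.         226.63687151] [0.5917 0.0354 0.03  ]
rims 377 [518.9   7.2 202.2 153.5 -10.1]
```

```bash
python3 - <<'E'
from h import *
def fit(Q):  # Q: 4 cup pts -> centre,yaw,residual using known 150x100
    Q=Q[:,:2];c=Q.mean(0);best=None
    for s in (0,):
        pass
    d=Q-c;a=np.arctan2(d[:,1],d[:,0]);Q=Q[np.argsort(a)];d=Q-c
    M=np.array([[-75,-50],[75,-50],[75,50],[-75,50]])/1000
    r=[]
    for k in range(4):
        D=np.roll(d,k,0);z=(D[:,0]+1j*D[:,1]);m=M[:,0]+1j*M[:,1]
        s=(z*m.conj()).sum();y=np.angle(s);r.append((np.abs(z-m*np.exp(1j*y)).max(),y))
    e,y=min(r);return c,(np.degrees(y)+90)%180-90,e
for n,roi in(("top",(220,150,95,115)),("scene",(190,150,120,105))):
    c=dict(np.load(n+"0.npz"));x,y,w,h=roi
    im=c["pixels"][y:y+h,x:x+w];hsv=cv2.cvtColor(im,cv2.COLOR_BGR2HSV)
    mk=((hsv[...,1]<110)&(hsv[...,2]<95)).astype(np.uint8)*255
    k=11 if n=="top" else 9
    mo=cv2.morphologyEx(mk,cv2.MORPH_CLOSE,np.ones((3,3)));mo=cv2.morphologyEx(mo,cv2.MORPH_OPEN,cv2.getStructuringElement(cv2.MORPH_ELLIPSE,(15,15)))
    nl,lab,st,ce=cv2.connectedComponentsWithStats(mo)
    print(n,st[1:].tolist())
    vis=cv2.resize(np.hstack([im,cv2.merge([mk]*3),cv2.merge([mo]*3)]),None,fx=2.6,fy=2.6,interpolation=0)
    cv2.imwrite(f"pics/m_{n}.png",vis[:600,:800])
    P=cloud(c);px=[];Q=[]
    for i in range(1,nl):
        cs,_=cv2.findContours((lab==i).astype(np.uint8),0,cv2.CHAIN_APPROX_NONE)
        e=cv2.fitEllipse(cs[0]);px.append(np.add(e[0],(x,y)))
    Q=plane(c,px,.022);print(np.round(px,1).tolist(),Q.round(4).tolist())
    if len(Q)==4: print(fit(Q))
    # rim points by depth
    ctr=np.array([.5178,.0073])
    R=P.reshape(-1,3);g=(np.hypot(*(R[:,:2]-ctr).T)<.15)&(R[:,2]>.0315)&(R[:,2]<.038)
    R=R[g];Qs=[]
    for yaw in[np.radians(-9.9)]:
        for sx,sy in((1,1),(1,-1),(-1,-1),(-1,1)):
            p=ctr+[sx*.075*np.cos(yaw)-sy*.05*np.sin(yaw),sx*.075*np.sin(yaw)+sy*.05*np.cos(yaw)]
            d=R[np.hypot(*(R[:,:2]-p).T)<.036][:,:2]
            A=np.c_[2*d,np.ones(len(d))];s=np.linalg.lstsq(A,(d**2).sum(1),rcond=None)[0]
            print(len(d),s[:2].round(4),"r",np.sqrt(s[2]+s[0]**2+s[1]**2).round(4));Qs.append(s[:2])
    print("rimfit",fit(np.array(Qs)))
E
```

```text
top [[22, 10, 23, 23, 419], [65, 19, 23, 24, 426], [7, 72, 23, 26, 466], [50, 82, 24, 26, 478]]
[[252.8, 171.0], [295.9, 180.5], [237.9, 234.6], [281.3, 244.4]] [[0.6023, 0.0451, 0.022], [0.5853, -0.0551, 0.022], [0.4532, 0.0693, 0.022], [0.4366, -0.029, 0.022]]
(array([0.51936302, 0.00755412]), np.float64(-9.591605937966989), np.float64(0.0009545596090924371))
82 [0.6002 0.0424] r 0.026
100 [ 0.5825 -0.054 ] r 0.0267
97 [ 0.437  -0.0297] r 0.0263
103 [0.4534 0.0674] r 0.0262
rimfit (array([0.51829704, 0.00654485]), np.float64(-9.698977454468036), np.float64(0.001885102275316184))
scene [[62, 9, 21, 19, 313], [88, 36, 23, 22, 400], [10, 42, 23, 21, 377], [36, 71, 24, 23, 447]]
[[261.9, 168.1], [288.7, 196.3], [210.9, 201.7], [237.3, 231.7]] [[0.4319, -0.0333, 0.022], [0.4512, 0.0665, 0.022], [0.5816, -0.0575, 0.022], [0.5975, 0.0412, 0.022]]
(array([0.51552591, 0.00425344]), np.float64(-9.659467715325675), np.float64(0.0015539072766810448))
109 [0.6008 0.0432] r 0.0262
98 [ 0.5842 -0.0534] r 0.0266
78 [ 0.4378 -0.0298] r 0.0263
88 [0.4544 0.0679] r 0.0261
rimfit (array([0.51930128, 0.00698219]), np.float64(-9.460269072355914), np.float64(0.0014930864406396825))
```

View pics/m_top.png

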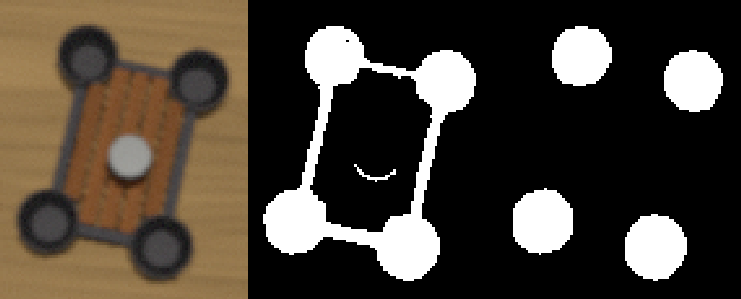

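The tier is at (0.502, −0.289) with yaw −15.7°, and its deck measures 164×114 mm as specified. The base is at (0.519, 0.007) with yaw −9.6°. The four cup centres fit the given 150×100 pattern within 2 mm, with r ≈ 26 at the rim. The mask crop shows four clean cup blobs. Next I work out the approach.

```bash
cat > go.py <<'E'
import sys,numpy as np
from scipy.spatial.transform import Rotation as R
from rig import *
def rows(wps):  # wps: x,y,z,yaw(deg of handle axis) in world, from present pose
    o=get_obs();T=R.from_quat(o["tool_rot"]);p=np.array(o["position"])
    print("t",o["time"],"p",p.round(4),"F",o["ft_force"].round(1),"M",o["moment"].round(2),"w",round(o["grip_width"],4),"gf",o["grip_force"],"q",o["q"].round(2))
    for x,y,z,a in wps:
        a=np.radians(a);tx=np.array([np.cos(a),np.sin(a),0])
        if tx@T.as_matrix()[:,0]<0: tx=-tx
        zz=np.array([0,0,-1.]);G=R.from_matrix(np.c_[tx,np.cross(zz,tx),zz])
        print((T.inv().apply(np.array([x,y,z])-p)/.04).round(2),(T.inv()*G).as_rotvec().round(3))
E
python3 -c "
from go import *
rows([(.5,.2,.405,-15.7),(.502,-.289,.405,-15.7),(.502,-.289,.309,-15.7)])"
```

```text
t 0.1 p [0.2016 0.5913 0.4039] F [ 0.1 -0.3  0.1] M [-0.01  0.    0.03] w 0.0873 gf 0.0 q [ 1.06  0.53  1.43 -0.    1.18 -0.18]
[-10.22  -6.85  -0.02] [-0.002 -0.    -0.055]
[-14.21 -18.4    0.  ] [-0.002 -0.    -0.055]
[-14.21 -18.4    2.4 ] [-0.002 -0.    -0.055]
```

Emit:
{"name": "move_arm", "arguments": {"commands": [[[-10.2,-6.85,0,0,0,-0.055],[-10.2,-6.85,0,0,0,-0.055],[-10.2,-6.85,0,0,0,-0.055],[-10.2,-6.85,0,0,0,-0.055],[-10.2,-6.85,0,0,0,-0.055],[-10.2,-6.85,0,0,0,-0.055],[-10.2,-6.85,0,0,0,-0.055],[-14.2,-18.4,0,0,0,-0.055],[-14.2,-18.4,0,0,0,-0.055],[-14.2,-18.4,0,0,0,-0.055],[-14.2,-18.4,0,0,0,-0.055],[-14.2,-18.4,0,0,0,-0.055]]], "claw": -1}}

```text
time: 1.6
position: [0.487, -0.0704, 0.4046]
tool_rot: [0.137, 0.991, 0.0, -0.0]
ft_force: [1.1, 0.5, -0.0]
grip_width: 0.0869
grip_force: 0.0
```

Emit:
{"name": "move_arm", "arguments": {"commands": [[[0,0,0,0,0,0],[0,0,0,0,0,0]]]}}

```text
time: 1.85
position: [0.4868, -0.0683, 0.4043]
tool_rot: [0.137, 0.991, 0.0, -0.001]
ft_force: [-0.2, -0.1, -0.8]
grip_width: 0.0869
grip_force: 0.0
```

```bash
python3 -c "
from go import *
rows([(.502,-.289,.405,-15.7),(.502,-.289,.309,-15.7)])"
```

```text
t 1.85 p [ 0.4868 -0.0683  0.4043] F [-0.2 -0.1 -0.8] M [-0.01 -0.   -0.06] w 0.0869 gf 0.0 q [-0.37  0.35  1.76  0.    1.03 -1.66]
[-1.86 -5.21 -0.02] [ 0.001 -0.002 -0.001]
[-1.87 -5.21  2.38] [ 0.001 -0.002 -0.001]
```

Emit:
{"name": "move_arm", "arguments": {"commands": [[[-1.86,-5.2,0,0,0,0],[-1.86,-5.2,0,0,0,0],[-1.86,-5.2,0,0,0,0],[-1.86,-5.2,0,0,0,0],[-1.86,-5.2,0,0,0,0],[-1.86,-5.2,0,0,0,0]]]}}

```text
time: 2.6
position: [0.5028, -0.2865, 0.4043]
tool_rot: [0.135, 0.991, 0.001, -0.001]
ft_force: [0.5, 0.0, -0.2]
grip_width: 0.087
grip_force: 0.0
```

```bash
python3 - <<'E'
from go import *
from h import *
c=camera("wrist");cv2.imwrite("pics/w1.png",c["pixels"]);P=cloud(c);z=P[...,2]
rows([(.502,-.289,.309,-15.7)])
m=(z>.137)&(z<.165)&(np.hypot(P[...,0]-.502,P[...,1]+.289)<.08)
print("handle",m.sum(),np.median(z[m]),rect(P[m][:,:2]))
m=(z>.1)&(z<.113)&(np.hypot(P[...,0]-.502,P[...,1]+.289)<.13)
print("deck",m.sum(),np.median(z[m]),rect(P[m][:,:2]))
E
```

```text
t 2.65 p [ 0.5028 -0.2863  0.4044] F [0.4 0.9 0. ] M [-0.03  0.01 -0.02] w 0.0868 gf 0.0 q [-0.71  0.47  1.55  0.    1.13 -2.01]
[-0.   -0.07  2.39] [ 0.001 -0.002  0.003]
handle 1950 0.15125169166192076 [ 500.4 -288.9  101.6   14.   -15.7]
deck 13988 0.10509650173852689 [ 500.8 -289.   163.3  113.5  -15.8]
```

View pics/w1.png

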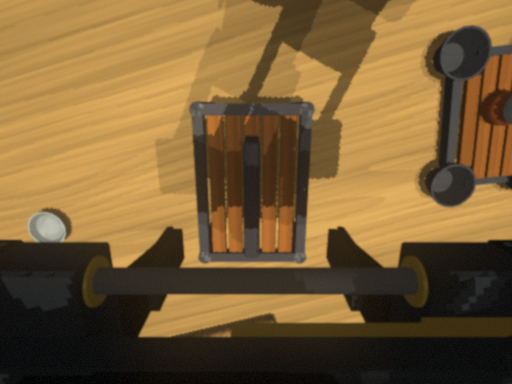

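The wrist view shows the handle at columns 245–260, rows 140–255, centred between the fingers. The measured bar is 101.6×14 mm at z 0.151, which matches the spec. I lower and grip.

Emit:
{"name": "move_arm", "arguments": {"commands": [[[0.04,-0.08,0.8,0,0,0],[0.04,-0.08,1.6,0,0,0],[0.04,-0.08,2.1,0,0,0],[0.04,-0.08,2.39,0,0,0],[0.04,-0.08,2.39,0,0,0],[0.04,-0.08,2.39,0,0,0]]]}}

```text
time: 3.4
position: [0.5006, -0.2912, 0.3101]
tool_rot: [0.136, 0.991, -0.0, 0.001]
ft_force: [-0.4, 0.2, 0.4]
grip_width: 0.087
grip_force: 0.0
```

Emit:
{"name": "move_arm", "arguments": {"commands": [[[0,0,0,0,0,0],[0,0,0,0,0,0],[0,0,0,0,0,0],[0,0,0,0,0,0],[0,0,0,0,0,0],[0,0,0,0,0,0],[0,0,0,0,0,0],[0,0,0,0,0,0]]], "claw": 1, "squeeze": 40}}

```text
time: 4.4
position: [0.5003, -0.2912, 0.3092]
tool_rot: [0.137, 0.991, 0.0, -0.0]
ft_force: [1.4, 2.1, 1.2]
grip_width: 0.015
grip_force: 1.0
```

Emit:
{"name": "move_arm", "arguments": {"commands": [[[0,0,0,0,0,0],[0,0,0,0,0,0],[0,0,-0.1,0,0,0],[0,0,-0.4,0,0,0],[0,0,-0.8,0,0,0],[0,0,-1.3,0,0,0],[0,0,-1.8,0,0,0],[0,0,-2.3,0,0,0],[0,0,-2.7,0,0,0],[0,0,-2.9,0,0,0],[0,0,-3,0,0,0],[0,0,-3,0,0,0]]]}}

```text
time: 5.9
position: [0.5001, -0.2914, 0.4289]
tool_rot: [0.136, 0.991, 0.0, -0.0]
ft_force: [0.1, 0.2, -3.9]
grip_width: 0.0136
grip_force: 40.0
```

```bash
python3 - <<'E'
from go import *
from h import *
c=camera("top");cv2.imwrite("pics/t2.png",c["pixels"]);P=cloud(c)
w=camera("wrist");cv2.imwrite("pics/w2.png",w["pixels"])
rows([(.5187,.007,.43,-9.6)])
E
```

```text
t 6.0 p [ 0.5001 -0.2914  0.4284] F [ 0.4  0.2 -3.8] M [-0.02 -0.03  0.04] w 0.0137 gf 39.95525524020195 q [-0.72  0.44  1.52 -0.    1.18 -2.02]
[ 1.57  7.31 -0.03] [ 0.001 -0.001 -0.106]
```

View pics/w2.png

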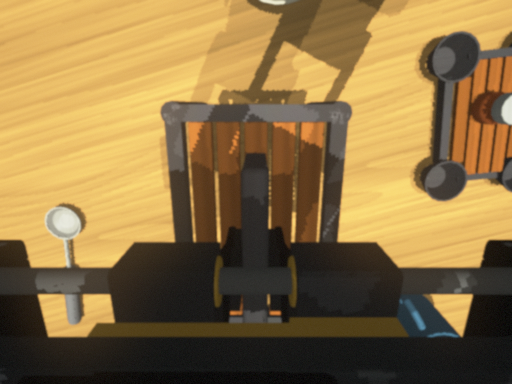

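The tier is held: the deck is level in view, with its front corners at about (173,110) and (341,110), and the measured weight agrees. Now I carry it over the base.

Emit:
{"name": "move_arm", "arguments": {"commands": [[[0.04,0.2,0,0,0,-0.005],[0.15,0.7,0,0,0,-0.01],[0.3,1.5,0,0,0,-0.02],[0.5,2.4,0,0,0,-0.035],[0.7,3.3,0,0,0,-0.05],[0.9,4.2,0,0,0,-0.065],[1.1,5.1,0,0,0,-0.08],[1.28,5.9,0,0,0,-0.09],[1.42,6.6,0,0,0,-0.1],[1.52,7.05,0,0,0,-0.106],[1.57,7.3,0,0,0,-0.106],[1.57,7.3,0,0,0,-0.106]]]}}

```text
time: 7.5
position: [0.5187, 0.0071, 0.4291]
tool_rot: [0.083, 0.997, -0.0, -0.0]
ft_force: [0.6, -0.2, -4.8]
grip_width: 0.0136
grip_force: 40.0
```

Emit:
{"name": "move_arm", "arguments": {"commands": [[[0,0,0,0,0,0],[0,0,0,0,0,0],[0,0,0,0,0,0],[0,0,0,0,0,0]]]}}

```text
time: 8.0
position: [0.5187, 0.0063, 0.4291]
tool_rot: [0.084, 0.996, -0.0, -0.0]
ft_force: [0.6, -0.3, -4.4]
grip_width: 0.0137
grip_force: 40.0
```

```bash
python3 - <<'E'
from go import *
from h import *
rows([(.5187,.007,.43,-9.6)])
for n in("top","scene","wrist"):
    c=camera(n);P=cloud(c);z=P[...,2]
    cv2.imwrite(f"pics/{n}3.png",c["pixels"])
    m=(z>.2)&(z<.25)&(np.hypot(P[...,0]-.519,P[...,1]-.007)<.13)
    D=P[m]
    md=np.median(D[:,2]);D=D[abs(D[:,2]-md)<.02]
    s=np.linalg.lstsq(np.c_[D[:,0]-.5187,D[:,1]-.007,np.ones(len(D))],D[:,2],rcond=None)[0]
    print(n,"deck",len(D),md,"plane slope",s.round(4),rect(D[:,:2]))
    im=c["pixels"];hsv=cv2.cvtColor(im,cv2.COLOR_BGR2HSV)
    b=m&(hsv[...,1]>110)
    print("  brown",b.sum(),rect(P[b][:,:2]) if b.sum()>9 else "")
E
```

```text
t 8.0 p [0.5187 0.0063 0.4291] F [ 0.6 -0.3 -4.4] M [-0.04  0.02 -0.05] w 0.0137 gf 39.955335510894656 q [-0.2   0.35  1.67 -0.    1.12 -1.61]
[ 0.    0.02 -0.02] [-0.    -0.    -0.001]
top deck 24 0.22771748118314694 plane slope [-0.0954 -0.0276  0.2321] [552.7  53.9  18.5   4.2  -8.4]
  brown 1 
scene deck 2737 0.22577296861408713 plane slope [-0.0011 -0.0044  0.2253] [519.7   6.  163.8 114.8  -9.7]
  brown 1495 [521.5   5.1 162.8 109.7 -11.3]
wrist deck 19971 0.22577571873790125 plane slope [-0.0086  0.0143  0.2253] [515.3   7.1 157.3 113.4  -9.6]
  brown 12075 [512.8   7.6 152.7 111.5  -8.8]
```

View pics/scene3.png

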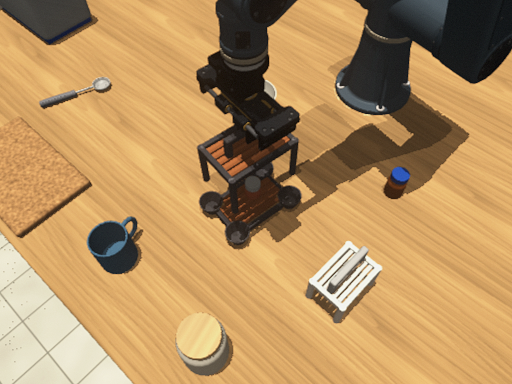

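The scene view shows the held tier level over the base. Its deck centre is (0.520, 0.006) with yaw −9.7°, within 1–2 mm of the base, and its feet are about 118 mm up. I lower it.

Emit:
{"name": "move_arm", "arguments": {"commands": [[[0,0.02,0.2,0,0,0],[0,0.02,0.5,0,0,0],[0,0.02,0.8,0,0,0],[0,0.02,1.1,0,0,0],[0,0.02,1.4,0,0,0],[0,0.02,1.65,0,0,0],[0,0.02,1.9,0,0,0],[0,0.02,2.1,0,0,0],[0,0.02,2.25,0,0,0],[0,0.02,2.35,0,0,0],[0,0.02,2.4,0,0,0],[0,0.02,2.4,0,0,0]]]}}

```text
time: 9.65
position: [0.5189, 0.0074, 0.3332]
tool_rot: [0.084, 0.996, -0.0, 0.0]
ft_force: [0.3, 0.5, -3.2]
grip_width: 0.0134
grip_force: 40.0
```

Emit:
{"name": "move_arm", "arguments": {"commands": [[[0,0,0.08,0,0,0],[0,0,0.16,0,0,0],[0,0,0.24,0,0,0],[0,0,0.3,0,0,0],[0,0,0.36,0,0,0],[0,0,0.36,0,0,0],[0,0,0.36,0,0,0]]]}}

```text
time: 10.52
position: [0.5189, 0.0074, 0.3188]
tool_rot: [0.084, 0.996, -0.0, 0.0]
ft_force: [-0.2, -0.3, -4.4]
grip_width: 0.0134
grip_force: 40.0
```

Emit:
{"name": "move_arm", "arguments": {"commands": [[[0,0,0.02,0,0,0],[0,0,0.04,0,0,0],[0,0,0.06,0,0,0],[0,0,0.08,0,0,0],[0,0,0.08,0,0,0],[0,0,0.08,0,0,0]]]}}

```text
time: 11.28
position: [0.5189, 0.0074, 0.3156]
tool_rot: [0.084, 0.996, -0.0, 0.0]
ft_force: [-0.3, 0.4, -3.8]
grip_width: 0.0134
grip_force: 40.0
```

Emit:
{"name": "move_arm", "arguments": {"commands": [[[0,0,0.02,0,0,0],[0,0,0.04,0,0,0],[0,0,0.04,0,0,0]]]}}

```text
time: 11.65
position: [0.5189, 0.0077, 0.3147]
tool_rot: [0.084, 0.996, 0.0, 0.0]
ft_force: [-0.7, 3.2, 5.1]
grip_width: 0.0133
grip_force: 39.9
```

```bash
python3 - <<'E'
from go import *
from h import *
rows([(.519,.007,.31,-9.6)])
for n in("scene","wrist"):
    c=camera(n);P=cloud(c);z=P[...,2]
    cv2.imwrite(f"pics/{n}4.png",c["pixels"])
    m=(z>.1)&(z<.125)&(np.hypot(P[...,0]-.519,P[...,1]-.007)<.13)
    D=P[m];md=np.median(D[:,2]);D=D[abs(D[:,2]-md)<.01]
    print(n,"deck",len(D),md,rect(D[:,:2]))
c=cv2.imread("pics/scene4.png")[90:260,170:320];cv2.imwrite("pics/s4c.png",cv2.resize(c,None,fx=3.5,fy=3.5))
E
```

```text
t 11.65 p [0.5189 0.0077 0.3147] F [-0.7  3.2  5.1] M [ 0.45  0.24 -0.01] w 0.0133 gf 39.93923770263791 q [-0.2   0.52  1.78  0.    0.84 -1.6 ]
[-0.   -0.02  0.12] [ 0.001  0.001 -0.   ]
scene deck 1999 0.11137249314545378 [520.2   7.2 165.  113.5  -9.8]
wrist deck 19877 0.11133726044024789 [515.6   8.5 157.  114.   -9.6]
```

View pics/s4c.png

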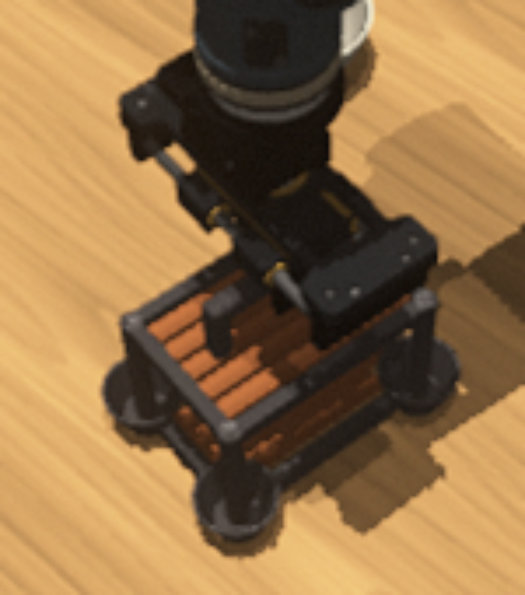

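The crop shows the visible posts standing inside their cups. The deck rose 6.3 mm from its height on the worktop (home is 6), and the contact force is about 9 N upward. I press slightly more, then release and retreat.

Emit:
{"name": "move_arm", "arguments": {"commands": [[[0,0,0.02,0,0,0],[0,0,0.02,0,0,0],[0,0,0.02,0,0,0]]]}}

```text
time: 12.12
position: [0.5189, 0.008, 0.3145]
tool_rot: [0.084, 0.996, 0.0, 0.001]
ft_force: [-3.4, 5.3, 10.4]
grip_width: 0.0135
grip_force: 39.9
```

Emit:
{"name": "move_arm", "arguments": {"commands": [[[0,0,0,0,0,0],[0,0,0,0,0,0],[0,0,0,0,0,0],[0,0,0,0,0,0],[0,0,0,0,0,0],[0,0,0,0,0,0],[0,0,0,0,0,0],[0,0,0,0,0,0],[0,0,0,0,0,0]]], "claw": -1}}

```text
time: 13.25
position: [0.5188, 0.0075, 0.3132]
tool_rot: [0.084, 0.996, -0.0, -0.0]
ft_force: [-0.3, 0.2, -0.0]
grip_width: 0.0861
grip_force: 0.0
```

Emit:
{"name": "move_arm", "arguments": {"commands": [[[0,0,-0.3,0,0,0],[0,0,-0.9,0,0,0],[0,0,-1.7,0,0,0],[0,0,-2.5,0,0,0],[0,0,-3.3,0,0,0],[0,3,-3.6,0,0,0],[0,5,-3.6,0,0,0],[0,5,-3.6,0,0,0],[0,5,-3.6,0,0,0],[0,5,-3.6,0,0,0]]]}}

```text
time: 14.5
position: [0.5519, 0.2052, 0.4575]
tool_rot: [0.083, 0.997, -0.0, 0.0]
ft_force: [-0.0, 0.1, 0.4]
grip_width: 0.0869
grip_force: 0.0
```

```bash
python3 - <<'E'
from go import *
from h import *
rows([])
V=[]
for n in("top","scene"):
    c=camera(n);P=cloud(c);z=P[...,2];r=np.hypot(P[...,0]-.519,P[...,1]-.007)
    m=(z>.1)&(z<.125)&(r<.13)
    D=P[m];md=np.median(D[:,2]);D=D[abs(D[:,2]-md)<.01]
    s=np.linalg.lstsq(np.c_[D[:,:2]-[.519,.007],np.ones(len(D))],D[:,2],rcond=None)[0]
    print(n,"deck",len(D),md,s.round(4),rect(D[:,:2]))
    u,v=(268,208) if n=="top" else (250,190)
    V.append(cv2.resize(c["pixels"][v-90:v+90,u-60:u+60],None,fx=3.3,fy=3.3))
cv2.imwrite("pics/fin.png",np.hstack(V))
E
```

```text
t 14.5 p [0.5519 0.2052 0.4575] F [-0.   0.1  0.4] M [-0.    0.01 -0.05] w 0.0869 gf 0.0 q [ 0.17  0.42  1.46 -0.    1.26 -1.24]
top deck 3134 0.11115799645361757 [ 0.0003 -0.0034  0.1111] [519.7   8.5 163.6 113.4 -10.1]
scene deck 2981 0.11094948036100344 [-0.0035 -0.0061  0.1107] [520.1   7.5 163.4 115.8  -9.6]
```

View pics/fin.png

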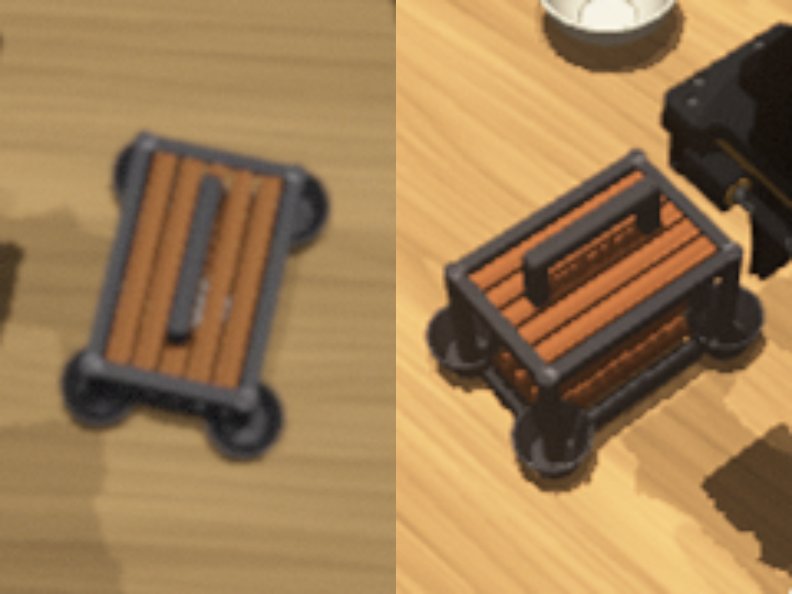

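The tier sits level with its posts in the cups. The deck is 6.0 mm above its worktop height, and the centre and yaw match the base. The jar's lid shows through the slats at about (210,300) in the left crop, so it is still standing in place.

```bash
python3 -c "
from rig import *
print(hand_in())"
```

```text
the job is handed in; nothing more can be done
None
```

The tier is seated on the base with its posts home in the cups, released only after contact; the white tier was left alone, the jar's lid shows in place through the slats, and the job was handed in at about 14.6 s.

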